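Slide a circuit-board carrier home under the leaf springs of a test nest

TASK

Load the board carrier into the test nest: with the fingertips press the carrier's bare apron firmly down against the sprung bed, and keeping it down push the carrier along the rails, under the bridge and its two leaf springs, until it is fully home against the end stop; then let go and move clear. Do not lift the carrier, keep the fingers off the circuit board and its components, and leave the meter, the flux bottle, the solder spool and the screwdriver where they are.

Things in the scene. Friction and masses are not known exactly. Their poses are not given: they have to be found in the camera images.
- nest: Fixed test nest: aluminium base plate 270 x 130 mm. Origin: centre of its underside, on the work surface. +x is the way the carrier slides in, y across, z up. Two guide rails along x, tops 36 mm high, leave a channel 93 mm wide (y = -46.5 to 46.5 mm), open at the -x end. All the nest is slippery (friction about 0.2).
- bridge (a point): Middle of the lower edge, facing the carrier, of the rigid dark steel bridge across the channel: at nest x = 58 mm, 30 mm high. The bridge reaches from there to x = 72 mm and its top is 42 mm high. The carrier must pass beneath it.
- stop (a point): Middle of the end stop's face, which looks to -x: at nest x = 118 mm, 24 mm high. The stop and the connector on it are 43 mm high.
- bed (a joint): Sprung black bed, the channel's floor (nest x = -115 to 115 mm; stays level). In m: 0 up (top 24 mm above the nest's underside), 0.008 down on its stop. Springs push up with 11 N at 0, 16.6 N at 0.008. While it is up the carrier's front runs against the bridge; from 0.0045 down it passes beneath, which takes about 12 N of push down. 0.006 to 0.007 is a good depth.
- leaf_left (a joint): Spring-steel leaf, 9 mm wide, at nest y = +36 mm, clamped behind the bridge and sloping down in +x to its nose at nest x = 104 mm, unloaded 22 mm high. In rad: 0 unloaded, grows as the carrier passes under it and lifts the nose (about 0.2 with the carrier home). It bears on the carrier's side margin with 2 to 5 N.
- leaf_right (a joint): The same kind of leaf spring at nest y = -36 mm.
- carrier: Loose grey carrier plate, about 0.22 kg with its board, 130 mm along x, 90 mm across, lying on the bed between the rails, x along the nest's. Origin: centre of its underside. The frame round the board is 10 mm thick; front edge at x = +65 mm. Home, that edge is on the end stop and the origin at nest x = 53 mm; it starts 66 to 85 mm short. Let go at home, it stays 4 to 5 mm lower than at the start.
- apron (a point): Where to press: centre of the top face of the carrier's bare ribbed apron, at carrier x = -48 mm, 6 mm above the carrier's underside. The apron is 6 mm thick, 90 mm wide and reaches 17 mm from this point to either side along x: in -x to the carrier's rear edge, in +x to the push bar.
- push_bar (a point): Where to push: middle of the rear face (it looks to -x) of the push bar that stands right across the carrier at the end of the apron: carrier x = -31 mm, 11 mm above the carrier's underside. The bar is 6 mm thick along x and rises 10 mm above the apron.
- board: The green circuit board in the carrier, 78 x 58 mm (carrier x = -22 to 56 mm), with a transformer, two capacitors and a white connector up to 20 mm above the carrier's underside just beyond the push bar. Origin: 5 mm above the carrier's origin. Not to be touched.
- meter: Handheld multimeter in a red holster, 150 x 76 x 38 mm, lying beside the nest. Origin: centre of its underside. Leave alone.
- flux: Small amber flux bottle, 38 mm diameter, 85 mm tall, standing. Origin: centre of its underside. Leave alone.
- spool: Solder spool, black flanges and grey solder, 54 mm diameter, 38 mm tall, standing on a flange. Origin: centre of its underside. Leave alone.
- driver: Screwdriver with a black handle, 170 mm long, lying. Origin: on the work surface beneath its middle. Leave alone.
Not all that is in view belongs to the job. Of the things shaped like the carrier, the grey one is meant.

How it is judged:
On the way:
1. the carrier is pressed down on the sprung bed by the fingers, its front edge not yet past the noses of the leaf springs (value of joint bed above 0.0035 m and contact force between the fingers and carrier above 3 N and x of carrier in the frame of nest below 0.02 m), for 0.1 s.
At the end, for the whole second after the job is handed in: The carrier is home within 3.5 mm of the end stop, level and straight, at rest, lying under the bridge (at least 2.5 mm lower than at the start) with both leaf springs lifted and bearing on it, and the robot touches nothing (x of carrier in the frame of nest above 0.0495 m and z of carrier in the frame of nest below 0.0215 m and angle between the x axis of carrier and the x axis of nest, either way round below 0.05 rad and angle between carrier's own z axis and vertical below 0.05 rad and value of joint each of leaf_left, leaf_right above 0.08 rad and linear speed of carrier below 0.01 m/s).
It fails at once if the carrier is lifted more than 6 mm above its place on the raised bed (z of carrier in the frame of nest above 0.03 m).
It fails at once if the carrier is tipped by more than about 10 degrees (angle between carrier's own z axis and vertical above 0.18 rad).
It fails at once if the fingers press on the circuit board or its components (contact force between the fingers and board above 2 N).
It fails at once if the multimeter, flux bottle, solder spool or screwdriver is moved by more than 20 mm (distance of any of meter, flux, spool, driver from where it was at the start of the episode above 0.02 m).
It also fails if it takes over 40 s, if anything falls off the work surface, if the arm or the gripper's body presses on something with over 40 N, if the wrist force passes 120 N, or if a joint passes its speed limit or range.

ROBOT

A 7-joint arm with a two-finger parallel gripper is mounted at the origin on the work surface. World frame = base frame: x ahead of the robot, y to its left, z up, the work surface at z = 0. Lengths are in m, angles in rad, forces in N, time in s.
With the tool pointing down it reaches from about 0.425 to 0.875 m from the base axis. Payload 4.7 kg.
Tool frame: the origin (TCP) lies at the very end of the fingers, on their centre line; the grasp point (between the pads) lies 19 mm behind it; z points along the fingers, y is the line along which they close (so a half turn about z gives the same grasp; the last joint's range is limited). The gripper opens to 87 mm and grips with 3 to 60 N. Pads are 19 mm wide; open, the fingers measure 117 mm over their backs; the gripper's body (75 mm by 190 mm) begins 51 mm behind the grasp point.
Start: joints at [1.229, 0.321, -0.07, 1.45, 0.023, 1.371, -0.057], TCP at [0.226, -0.609, 0.223] pointing down, gripper open.
Joint ranges: [-2.86, 2.86], [-0.3, 2.09], [-1.38, 1.24], [0.06, 2.45], [-1.56, 4.7], [0.09, 2.05], [-2.69, 2.69]. Speed limits (rad/s): [2.57, 2.57, 3.14, 3.14, 3.14, 3.14, 3.14].

INTERFACE

Orientations are given as a rotation vector (axis times angle).
In Python, from bench import ctrl, get_image, job gives the robot as it stands.
- The arm moves only by the shell command python3 -m crank 'ROWS' [FORCE]. ROWS is JSON, a list that holds one entry, the list of rows, each a list of 5 numbers: the shift along the tool's x, y, z in mm, then the turn about the tool's z in rad, then the closure, from -1 (fully open) to 1 (shut), so that 0 is half open. A call has 1 to 10 rows; each row shifts and turns the commanded pose from where the row before left it, along the tool's axes as they then stand; what a row does not reach is not made up. A row lasts 1/12 s, in which the tool goes at most 41.7 mm and 7.16 degrees, less where a joint would pass 70% of its speed; a pose out of reach is approached as far as the arm can. A call with a gripper value outside its range is refused whole. The fingers move at their own pace and stop on an object; FORCE is the grip in N (left out, the last holds). Time passes only in rows, so rows that do not move let the fingers close. It gives the time, the measured TCP pose, the force, the opening and the grip force at its end, in the units of the state.
- ctrl.get_state(): the state, without advancing time (a new reading comes with each control period).
- get_image(name): name is "side" or "top" or "wrist"; returns a dict with "pixels" (480x640x3 uint8, red, green, blue), "fx", "fy", "cx", "cy" (pixels), "T" (4x4, takes a point from camera to world coordinates); the wrist camera has in their place "T_tool_cam" (4x4, takes a point from camera to tool coordinates, whose origin is the TCP and whose axes are the flange's). Camera axes: x right, y down, z forward; pixel columns grow to the right and rows downward; lengths in m; the calibration is good to about 2 mm. A picture is of the moment at which its call begins: read the wrist's pose just before it. There is no depth.
- job.close_job(): hands the job in; it is judged then, once.
The state is a dict: "time": time; "joint_positions": joint angles; "qd": joint speeds; "joint_torque": joint torques, N m; "position": TCP position; "tool_rot": TCP orientation; "ft_force": force on the tool from outside, world axes, zero at the start; "torque": the same for the moment, N m; "grip_width": opening from 0.0 (shut) to 1.0 (fully open); "grip_force": force on a finger pad.
Only numpy, scipy, OpenCV 4.12 (cv2) and the standard library are available. Lean on these libraries where they do the work, as an engineer would, in place of code of your own. Each camera call takes 0.05 s, during which the arm holds its last target. There are 200 camera calls.

## Working session

There is one attempt and no reset: what is moved stays moved. The work goes in short steps, Python scripts to look and compute and a shell command to move; the robot and the scene stay as the last step left them, time stands still between calls to the robot, and variables do not carry over. Pictures are saved under pics/ and viewed, at most 10 in all, crops included, and the job is handed in when it is done.

```bash
mkdir -p pics; ls
cat > h.py <<'E'
import numpy as np,cv2
from bench import ctrl,get_image,job
from scipy.spatial.transform import Rotation as R
def snap(n,f):
    s=ctrl.get_state(); im=get_image(n); cv2.imwrite('pics/'+f,im['pixels'][:,:,::-1])
    if n=='wrist':
        T=np.eye(4);T[:3,:3]=R.from_rotvec(s['tool_rot']).as_matrix();T[:3,3]=s['position']
        im['T']=T@im['T_tool_cam']
    np.savez('pics/'+f+'.npz',**{k:im[k] for k in('fx','fy','cx','cy','T')}); return im
def at(f,u,v,z):
    c=np.load('pics/'+f+'.npz');d=c['T'][:3,:3]@[(u-c['cx'])/c['fx'],(v-c['cy'])/c['fy'],1];o=c['T'][:3,3]
    return (o+d*(z-o[2])/d[2]).round(4)
E
python3 - <<'E'
from h import *
snap('top','top0.png');snap('side','side0.png')
s=ctrl.get_state();print(s);print(R.from_rotvec(s['tool_rot']).as_matrix().round(3))
E
```

```text
pics
{'time': 0.1, 'joint_positions': array([ 1.22911009,  0.32173783, -0.07011637,  1.45155999,  0.02265495,
        1.37079521, -0.05688457]), 'qd': array([-0.00113084, -0.00229315, -0.00044318, -0.00257911,  0.00161058,
        0.00233554,  0.00093663]), 'joint_torque': array([-1.78781152e-04, -4.92570949e+01, -4.05472387e-01, -3.13398707e+01,
       -6.40441803e-02,  3.94376472e-02,  6.77533421e-05]), 'position': array([ 0.22619418, -0.60884351,  0.22157481]), 'tool_rot': array([-3.09036029e+00, -5.55762017e-01,  6.86739448e-04]), 'ft_force': array([0.73956127, 0.41364392, 0.70141426]), 'torque': array([ 0.00989899, -0.01399327, -0.0096776 ]), 'grip_force': 0.0, 'grip_width': 0.9921196351649951}
[[ 0.937  0.348 -0.001]
 [ 0.348 -0.937  0.002]
 [-0.    -0.002 -1.   ]]
```

View pics/top0.png

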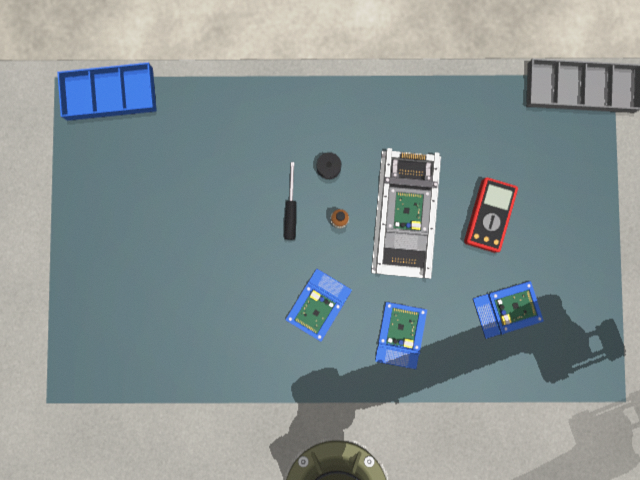

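View pics/side0.png

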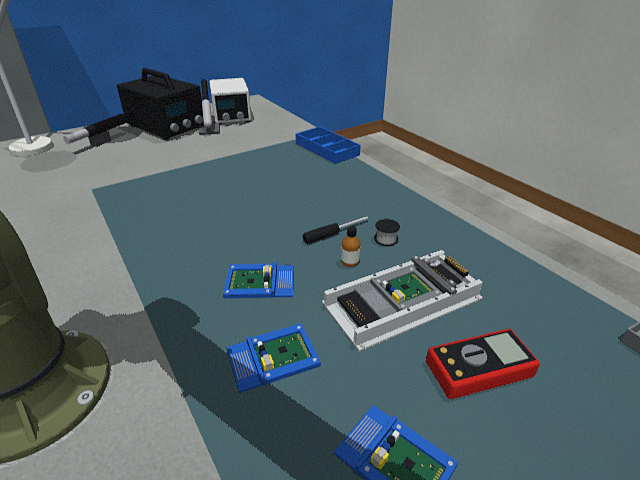

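The top view shows the nest running from about (403,277), its open end, to (410,150). The grey carrier is at about (407,213) with its apron near (404,240), and the meter is on the right with the bottle on the left. I'll enlarge the nest.

Run:
```python
from h import *
i=cv2.imread('pics/top0.png')[140:290,360:450]
cv2.imwrite('pics/top0c.png',cv2.resize(i,None,fx=4,fy=4,interpolation=cv2.INTER_CUBIC))
for p in [(403,277),(410,150),(404,240),(340,217)]: print(p,at('top0.png',*p,.03))
```

```text
(403, 277) [ 0.4597 -0.1444  0.03  ]
(410, 150) [ 0.7345 -0.1627  0.03  ]
(404, 240) [ 0.539  -0.1475  0.03  ]
(340, 217) [ 0.5889 -0.0104  0.03  ]
```

View pics/top0c.png

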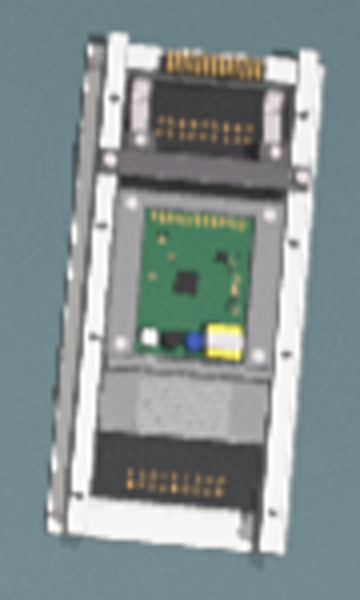

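Run:
```python
from h import *
f=lambda u,v,z:at('top0.png',360+u/4,140+v/4,z)[:2]
L0,L1,R0,R1=[f(*p,.036) for p in[(79,495),(114,98),(272,512),(304,116)]]
for a,b in((L0,L1),(R0,R1)):d=b-a;print(a,b,np.arctan2(d[1],d[0]))
print('mid',(L0+R0)/2,(L1+R1)/2)
print('bar top',f(188,369,.04),'rear',f(182,437,.03),'stop end', f(215,50,.04),'front base',f(158,545,.006))
```

```text
[ 0.4879 -0.0944] [ 0.7017 -0.1152] -0.09698198117153944
[ 0.4786 -0.197 ] [ 0.6916 -0.2173] -0.09501817213493063
mid [ 0.48325 -0.1457 ] [ 0.69665 -0.16625]
bar top [ 0.5548 -0.1527] rear [ 0.5191 -0.1505] stop end [ 0.7268 -0.1692] front base [ 0.4616 -0.1401]
```

```bash
python3 -m crank '[[[0,0,0,0.113,0.2],[0,0,0,0.113,0.2],[0,0,0,0.113,0.2],[0,0,0,0.112,0.2],[19,-34.5,0,0,0.2],[19,-34.5,0,0,0.2],[19,-34.5,0,0,0.2],[19,-34.5,0,0,0.2],[19,-34.5,0,0,0.2],[19,-34.5,0,0,0.2]]]' 20
python3 -m crank '[[[19,-34.5,10,0,0.2],[19,-34.5,10,0,0.2],[19,-34.5,10,0,0.2],[19,-34.5,10,0,0.2],[19,-34.5,10,0,0.2],[19,-34.5,10,0,0.2],[19,-34.5,10,0,0.2],[19,-34.5,10,0,0.2],[0,0,10,0,0.2],[0,0,0,0,0.2]]]'
python3 - <<'E'
from h import *
s=ctrl.get_state();M=R.from_rotvec(s['tool_rot']).as_matrix();print(s['position'],M.round(4),np.arctan2(M[1,0],M[0,0]),s['joint_positions'])
snap('wrist','w1.png')
E
```

```text
time: 0.93
position: [0.3601, -0.4122, 0.2222]
tool_rot: [-3.138, 0.15, 0.001]
ft_force: [0.9, -0.4, -0.2]
grip_width: 0.416
grip_force: 0.0
time: 1.77
position: [0.5366, -0.15, 0.13]
tool_rot: [-3.136, 0.14, 0.006]
ft_force: [-0.7, -0.9, -0.7]
grip_width: 0.399
grip_force: 0.0
[ 0.5366294  -0.15000411  0.13001997] [[ 0.996  -0.0888 -0.0038]
 [-0.0888 -0.996   0.0025]
 [-0.004  -0.0021 -1.    ]] -0.08892221690813899 [ 0.58872755  0.21876851 -0.40801166  1.78539109  0.09218843  1.16069301
 -1.50749926]
```

View pics/w1.png

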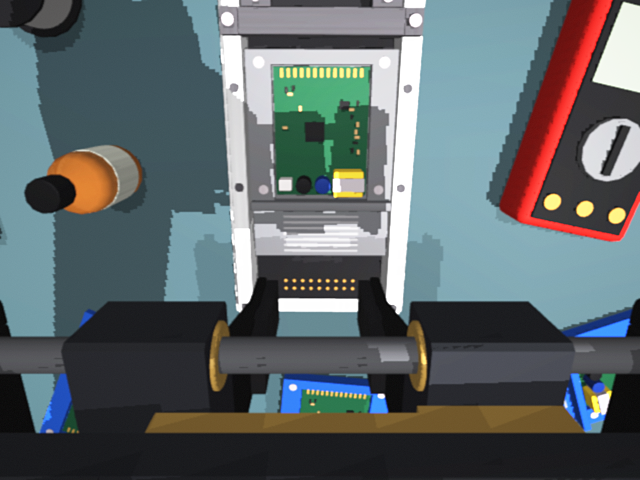

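The wrist view shows the push bar at row ~205, the apron at rows 213–255 and the rail screws at (239,187), (402,188), (234,87) and (408,88).

Run:
```python
from h import *
f=lambda u,v,z:at('w1.png',u,v,z)[:2]
a,b,c,d=[f(*p,.036) for p in[(239,187),(402,188),(234,87),(408,88)]]
print(a,b,c,d,'mid',(a+b)/2,(c+d)/2); e=(c+d-a-b);print('yaw',np.arctan2(e[1],e[0]))
print('bar top rear',f(320,211,.04),'apron rear',f(320,256,.03),'apron/bar',f(320,215,.03))
i=cv2.imread('pics/w1.png')[180:330,220:420]
cv2.imwrite('pics/w1c.png',cv2.resize(i,None,fx=4,fy=4,interpolation=cv2.INTER_CUBIC))
```

```text
[ 0.5729 -0.1024] [ 0.563  -0.2063] [ 0.633  -0.1083] [ 0.6232 -0.2115] mid [ 0.56795 -0.15435] [ 0.6281 -0.1599]
yaw -0.09200880724589522
bar top rear [ 0.5536 -0.1528] apron rear [ 0.519  -0.1498] apron/bar [ 0.5482 -0.1523]
```

View pics/w1c.png

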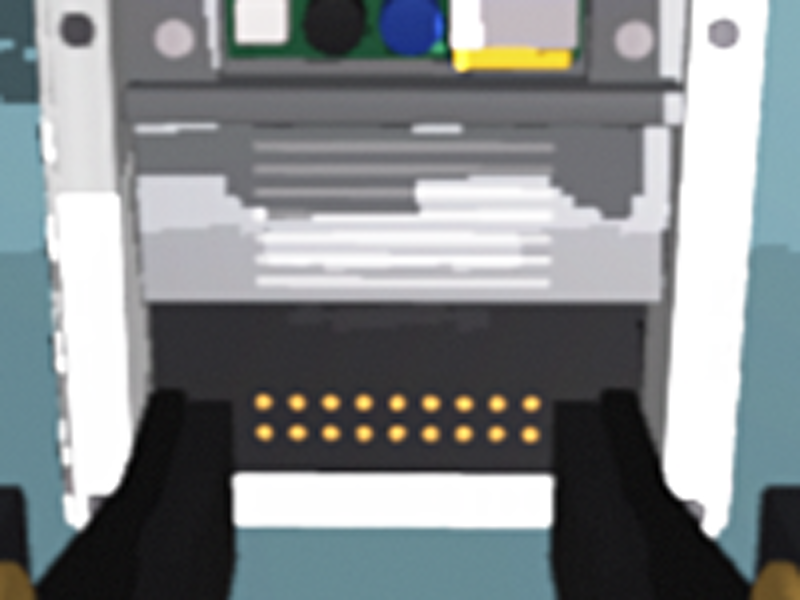

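```bash
python3 -m crank '[[[0,1.5,16,0.005,0.2],[0,0,20,0,0.2],[0,0,20,0,0.2],[0,0,20,0,0.2],[0,0,12,0,0.2],[0,0,5,0,0.2],[0,0,2,0,0.2],[0,0,0,0,0.2],[0,0,0,0,0.2]]]'
python3 -m crank '[[[0,0,2,0,0.2],[0,0,1,0,0.2],[0,0,0,0,0.2],[0,0,0,0,0.2]]]'
```

```text
time: 2.57
position: [0.5378, -0.1558, 0.0387]
tool_rot: [3.137, -0.158, 0.003]
ft_force: [-0.7, -0.1, -0.4]
grip_width: 0.395
grip_force: 0.0
time: 2.9
position: [0.5371, -0.1553, 0.0348]
tool_rot: [3.137, -0.157, 0.001]
ft_force: [0.7, -0.4, -0.5]
grip_width: 0.401
grip_force: 0.0
```

```bash
python3 -m crank '[[[0,-4,2,-0.006,0.2],[0,0,1,0,0.2],[0,0,0,0,0.2],[0,0,0,0,0.2]]]'
python3 -m crank '[[[0,0,1,0,0.2],[0,0,1,0,0.2],[0,0,0,0,0.2],[0,0,0,0,0.2]]]'
python3 -m crank '[[[0,0,1,0,0.2],[0,0,1,0,0.2],[0,0,0,0,0.2],[0,0,0,0,0.2]]]'
```

```text
time: 3.23
position: [0.5373, -0.1511, 0.0314]
tool_rot: [-3.138, 0.147, 0.0]
ft_force: [-0.3, 0.5, -0.7]
grip_width: 0.403
grip_force: 0.0
time: 3.57
position: [0.5375, -0.1514, 0.0304]
tool_rot: [3.138, -0.148, 0.0]
ft_force: [-2.2, 0.2, 7.0]
grip_width: 0.398
grip_force: 3.2
time: 3.9
position: [0.5375, -0.1514, 0.0288]
tool_rot: [3.138, -0.148, 0.0]
ft_force: [-3.4, 0.2, 9.1]
grip_width: 0.405
grip_force: 4.5
```

```bash
python3 -m crank '[[[0,0,1,0,0.2],[0,0,1,0,0.2],[0,0,1,0,0.2],[0,0,0,0,0.2],[0,0,0,0,0.2]]]'
python3 -m crank '[[[0,0,1,0,0.2],[0,0,1,0,0.2],[0,0,0,0,0.2],[0,0,0,0,0.2]]]'
```

```text
time: 4.32
position: [0.5376, -0.1514, 0.0261]
tool_rot: [3.138, -0.148, -0.0]
ft_force: [-3.0, 0.6, 11.5]
grip_width: 0.402
grip_force: 5.5
time: 4.65
position: [0.5376, -0.1514, 0.0243]
tool_rot: [3.137, -0.148, -0.0]
ft_force: [-4.2, 1.2, 11.8]
grip_width: 0.397
grip_force: 6.1
```

```bash
python3 -m crank '[[[3,0,0.5,0,0.2],[3,0,0,0,0.2],[3,0,0,0,0.2],[3,0,0,0,0.2],[0,0,0,0,0.2]]]'
python3 -m crank '[[[3,0,0,0,0.2],[3,0,0,0,0.2],[3,0,0,0,0.2],[3,0,0,0,0.2],[0,0,0,0,0.2]]]'
python3 - <<'E'
from h import *
snap('wrist','w2.png')
E
```

```text
time: 5.07
position: [0.5497, -0.1529, 0.0239]
tool_rot: [3.137, -0.148, -0.0]
ft_force: [-3.8, -0.4, 11.5]
grip_width: 0.404
grip_force: 6.3
time: 5.48
position: [0.5617, -0.1541, 0.0239]
tool_rot: [3.137, -0.148, -0.0]
ft_force: [-3.7, 0.7, 12.6]
grip_width: 0.402
grip_force: 6.2
```

View pics/w2.png

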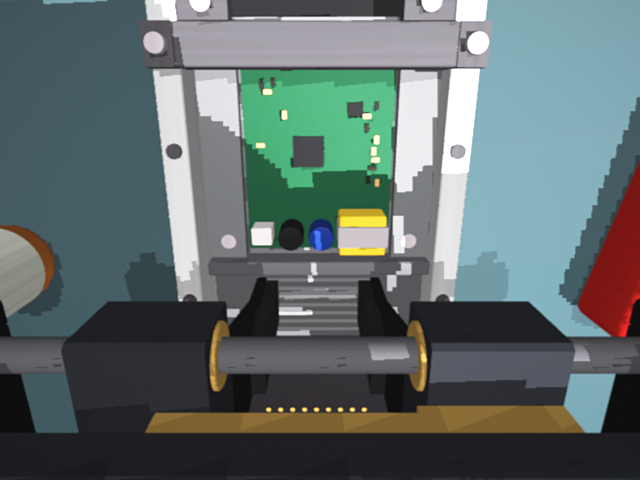

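The carrier's front edge has gone under the bridge (rows 22–68), and the bar at row ~268 is just ahead of the fingers. I'll keep pushing.

```bash
python3 -m crank '[[[3,0,0,0,0.2],[3,0,0,0,0.2],[3,0,0,0,0.2],[3,0,0,0,0.2],[3,0,0,0,0.2],[3,0,0,0,0.2],[0,0,0,0,0.2]]]'
python3 -m crank '[[[3,0,0,0,0.2],[3,0,0,0,0.2],[3,0,0,0,0.2],[3,0,0,0,0.2],[3,0,0,0,0.2],[0,0,0,0,0.2]]]'
python3 - <<'E'
from h import *
print(at('w2.png',320,273,.0335),at('w2.png',320,68,.03))
E
```

```text
time: 6.12
position: [0.5792, -0.1557, 0.0236]
tool_rot: [3.137, -0.148, -0.001]
ft_force: [-4.8, 0.5, 12.0]
grip_width: 0.4
grip_force: 5.6
time: 6.62
position: [0.5921, -0.1569, 0.0226]
tool_rot: [3.138, -0.149, -0.008]
ft_force: [-7.4, 0.8, 9.3]
grip_width: 0.4
grip_force: 5.5
[ 0.5786 -0.1566  0.0335] [ 0.6564 -0.1639  0.03  ]
```

```bash
python3 -m crank '[[[3,0,0,0,0.2],[3,0,0,0,0.2],[3,0,0,0,0.2],[3,0,0,0,0.2],[0,0,0,0,0.2]]]'
python3 -m crank '[[[3,0,0,0,0.2],[3,0,0,0,0.2],[3,0,0,0,0.2],[0,0,0,0,0.2],[0,0,0,0,0.2]]]'
python3 - <<'E'
from h import *
snap('wrist','w3.png')
E
```

```text
time: 7.03
position: [0.6041, -0.1581, 0.0225]
tool_rot: [3.138, -0.149, -0.008]
ft_force: [-6.6, 1.1, 8.1]
grip_width: 0.398
grip_force: 5.2
time: 7.45
position: [0.6088, -0.1587, 0.0224]
tool_rot: [3.138, -0.15, -0.022]
ft_force: [-17.8, 2.2, 17.9]
grip_width: 0.401
grip_force: 12.1
```

View pics/w3.png

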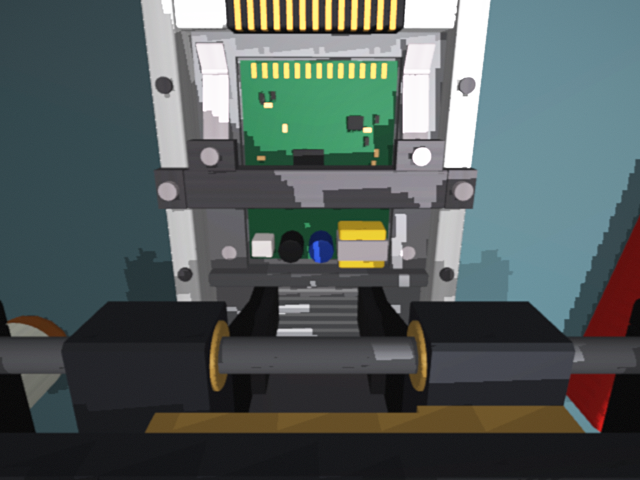

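```bash
python3 - <<'E'
from h import *
print(at('w3.png',320,283,.0325),at('w3.png',320,208,.042),at('w3.png',320,208,.03))
E
python3 -m crank '[[[2,0,0,0,0.2],[1,0,0,0,0.2],[0,0,0,0,0.2],[0,0,0,0,0.2]]]'
```

```text
[ 0.6217 -0.1609  0.0325] [ 0.6558 -0.164   0.042 ] [ 0.6526 -0.1638  0.03  ]
time: 7.83
position: [0.6088, -0.1587, 0.0225]
tool_rot: [3.138, -0.15, -0.032]
ft_force: [-25.0, 1.8, 23.5]
grip_width: 0.403
grip_force: 15.7
```

```bash
python3 -m crank '[[[-3,0,-1,0,0.2],[0,0,-3,0,0.2],[0,0,-3,0,0.2],[-1,0,-5,0,0.2],[-2,0,-10,0,0.2],[0,0,-20,0,0.2],[0,0,-30,0,0.2],[0,0,-30,0,0.2],[0,0,0,0,0.2],[0,0,0,0,0.2]]]'
python3 - <<'E'
from h import *
snap('wrist','w4.png')
E
```

```text
time: 8.67
position: [0.6145, -0.1587, 0.1276]
tool_rot: [3.136, -0.148, 0.011]
ft_force: [0.4, 0.3, -0.2]
grip_width: 0.398
grip_force: 0.0
```

View pics/w4.png

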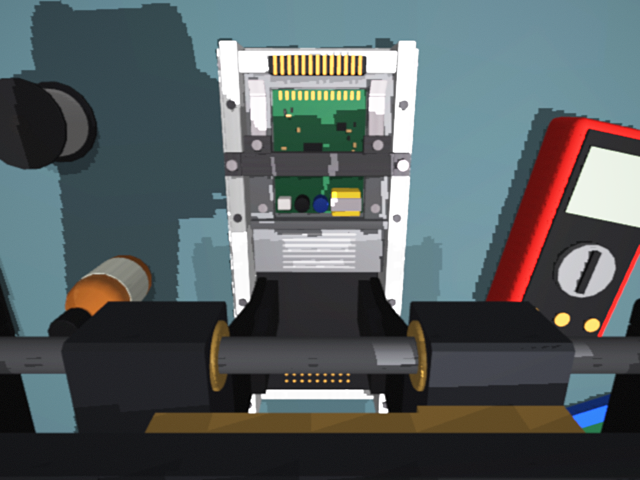

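Run:
```python
from h import *
for v in(226,228,230):print(at('w4.png',320,v,.0355))
print(at('w4.png',320,176,.042),'rear',at('w4.png',320,272,.0255),at('w4.png',320,276,.0255))
i=cv2.imread('pics/w4.png')[40:290,210:430]
cv2.imwrite('pics/w4c.png',cv2.resize(i,None,fx=2.4,fy=2.4,interpolation=cv2.INTER_CUBIC))
```

```text
[ 0.6218 -0.161   0.0355]
[ 0.6204 -0.1609  0.0355]
[ 0.6191 -0.1607  0.0355]
[ 0.6555 -0.1641  0.042 ] rear [ 0.5853 -0.1576  0.0255] [ 0.5822 -0.1574  0.0255]
```

View pics/w4c.png

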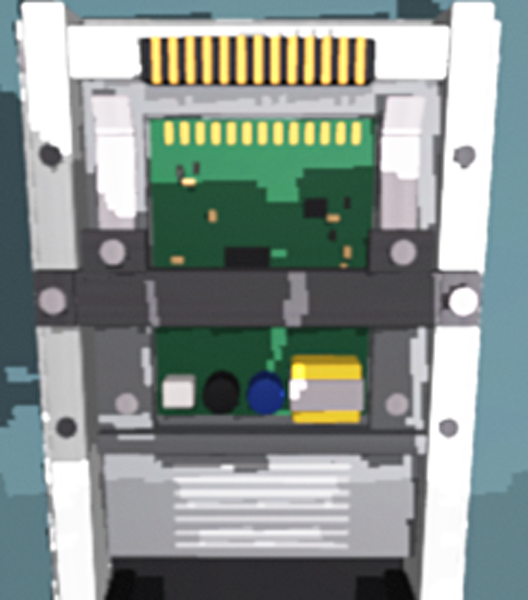

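The front of the carrier sits on the stop (crop row ~85), both leaves rest on its margins, and the bar-to-bridge gap is 36 mm, as expected at home. I'm handing the job in.

```bash
python3 -c "
from bench import job
print(job.close_job())"
```

```text
the job is handed in; nothing more can be done
None
```

The carrier is home against the end stop, under the bridge with both leaf springs resting on it; the gripper is clear, and I handed the job in after about 9 s of robot time (no verdict was returned).

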